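# Draw out the show slide, set the titanium thimble on it and light the riser

### The job

Put the titanium thimble on show: with a fingertip laid on top of the frosted glass slide, draw it out from under the acrylic riser's roof towards you until it is fully home against the front stop, pressing no harder than it takes because the glass is fragile. Then stand the titanium thimble upright on the glass in front of the roof and let go of it, and finally push the riser's chrome button all the way down once and leave it. Leave the other things on the table where they are and the slide fully home.

Things in the scene. Friction and masses are not known exactly. Their poses are not given: they have to be found in the camera images.
- slide (a joint): how far the frosted glass slide (190 by 62 by 6 mm) is drawn out, in m: 0 pushed right in (it starts at 0 to 0.03), 0.085 fully home against the front stop. Its front edge lies at x = -53 mm of the riser less this value. It stays where it is left. Drawing it takes a pull of about 2.5 N: a fingertip pressing with 8 to 14 N carries it, a lighter one slips
- riser: the riser: white plinth 300 (x, away from its front) by 220 by 20 mm, origin under its centre. Acrylic roof over x +35 to +150 mm, top 62 mm above the origin. The slide lies along x at y = 0 and is drawn towards -x, in a guide with rails flush with the glass (no edge to grip) and a stop lip across its front end (x -147 to -139 mm) 5.5 mm above the glass. The glass cracks above 25 N
- guide_front (a point): middle of the guide's front end, at the foot of the stop lip, on the plinth, 20 mm above the table (turned as the riser). The guide slopes: the glass is 30.5 mm above the table here and rises away from the front by 0 to 0.07 rad, a different slope each time that no reading gives, so its height must be felt for; drawn out, a fingertip sinks up to 6 mm. The guide does not give under the hand
- light_top (a point): centre of the top of the chrome push button, 24 mm across, upright on the plinth to the right of the guide (70 mm in front of and 83 mm to the right of the riser's origin), its top about 42 mm above the table
- light (a joint): travel of the chrome button in m: 0 is up, 0.006 is all the way down; it springs back. All the way down takes 4 N
- ti_thimble_mid (a point): centre of the titanium thimble, half-way up (12.5 mm above its foot); plain grey metal, straight sides and a flat top, 25 mm high, 18 to 19 mm across its sides, with a 3 mm high rim of 21 mm at its foot. It stands on the table to the left or right of the riser; z axis up
- ti_thimble: the same titanium thimble, origin at the centre of its foot
- glass_thimble: bystander: domed mint green glass thimble 34 mm high, 30 mm across its foot, origin at its foot; on the table on the other side of the riser from the titanium one
- china_thimble: bystander: domed white china thimble 27 mm high, 26 mm across, on the plinth to the left of the guide; origin at its foot
- brass_thimble: bystander: domed brass thimble 25 mm high, 24 mm across, on the riser's roof; origin at its foot
- bead_jar: bystander: ceramic bead jar with knobbed lid, 72 mm across, 84 mm high; origin at its foot
- gauge_bar: bystander: stainless steel sewing gauge bar 155 x 22 x 5 mm lying flat on the table to the left of the riser; origin under its centre
- spool: bystander: thread spool 32 mm across, 38 mm high; origin at its foot
- loupe: bystander: black loupe 40 mm across, 22 mm high; origin at its foot

How it is judged:
On the way, in this order (a step that is already met when the one before it is completed fails the run):
1. the slide is drawn fully home against the front stop (value of joint slide above 0.0825 m), for 0.2 s.
2. the titanium thimble stands upright on the slide in front of the roof, let go (value of joint slide above 0.0825 m and x of ti_thimble_mid in the frame of riser between -0.136 and 0.033 m and y of ti_thimble_mid in the frame of riser between -0.029 and 0.029 m and z of ti_thimble_mid in the frame of riser between 0.04 and 0.0585 m and contact force between ti_thimble and riser above 0.02 N and angle between ti_thimble_mid's own z axis and vertical below 0.15 rad and contact force between the fingers and ti_thimble below 0.05 N), for 0.3 s.
3. the chrome button is pushed all the way down with the slide home and the thimble standing (value of joint light above 0.005 m and value of joint slide above 0.0825 m and x of ti_thimble_mid in the frame of riser between -0.136 and 0.033 m and y of ti_thimble_mid in the frame of riser between -0.029 and 0.029 m and z of ti_thimble_mid in the frame of riser between 0.04 and 0.0585 m and contact force between ti_thimble and riser above 0.02 N and angle between ti_thimble_mid's own z axis and vertical below 0.15 rad), for 0.05 s.
At the end, for the whole second after the job is handed in: the slide is within 2.5 mm of home, the titanium thimble stands upright (within 0.15 rad) and at rest on the glass, let go, its centre at least 2 mm inside the edges of the glass and in front of the roof, and the button is up again after having been pushed at least 5 mm down (value of joint slide above 0.0825 m and x of ti_thimble_mid in the frame of riser between -0.136 and 0.033 m and y of ti_thimble_mid in the frame of riser between -0.029 and 0.029 m and z of ti_thimble_mid in the frame of riser between 0.04 and 0.0585 m and contact force between ti_thimble and riser above 0.02 N and angle between ti_thimble_mid's own z axis and vertical below 0.15 rad and linear speed of ti_thimble below 0.01 m/s and value of joint light below 0.001 m); the robot touches nothing.
It fails at once if the glass slide, its guide or the riser (not its button) is pressed with more than 25 N (contact force between anything else and riser above 25 N).
It fails at once if a bystander is moved by more than 20 mm (distance of any of glass_thimble, china_thimble, brass_thimble, bead_jar, gauge_bar, spool, loupe from where it was at the start of the episode above 0.02 m).
It fails at once if a bystander thimble, the jar or the spool is knocked over (angle between any of glass_thimble, china_thimble, brass_thimble, bead_jar, spool's own z axis and vertical above 0.6 rad).
It also fails if it takes over 64 s, if anything falls off the work surface, if the arm or the gripper's body presses on something with over 40 N, if the wrist force passes 120 N, or if a joint passes its speed limit or range.

### The arm

A 6-joint arm with a two-finger parallel gripper is mounted at the origin on the work surface. World frame = base frame: x ahead of the robot, y to its left, z up, the work surface at z = 0. Lengths are in m, angles in rad, forces in N, time in s.
With the tool pointing down it reaches from about 0.35 to 0.775 m from the base axis. Payload 7.3 kg.
Tool frame: the origin (TCP) lies midway between the tips of the shut fingers; the grasp point (between the pads) lies 19 mm behind it (robot.grip_depth is the z of the grasp point in the tool frame, in m); z points along the fingers, y is the line along which they close (so a half turn about z gives the same grasp; the last joint's range is limited). The gripper opens to 92 mm and grips with 3 to 60 N. Pads are 19 mm wide; open, the fingers measure 130 mm over their backs; the gripper's body (75 mm by 190 mm) begins 47 mm behind the grasp point.
Start: joints at [1.023, 0.342, 1.524, -0, 1.275, -0.146], TCP at [0.205, 0.483, 0.227] pointing down, gripper open.
Joint ranges: [-2.53, 2.53], [-0.77, 2.02], [0.04, 2.7], [-1, 4.14], [0.28, 2.66], [-3.11, 3.11]. Speed limits (rad/s): [2.57, 2.57, 3.14, 3.14, 3.14, 3.14].

### API

Orientations are given as [roll, pitch, yaw] about the fixed x, y, z axes, in that order (R = Rz(yaw) Ry(pitch) Rx(roll)).
In Python, from cell import robot, viewer gives the robot as it stands.
- The arm moves only by the tool step_arm, never from a script. Its argument "increments" is a list of rows, each an object with "delta_pos": the shift along the tool's x, y, z in cm, a list of three; "dr": the turn, a rotation vector about the tool's x, y, z in degrees, a list of three; "fingers": the closure, from -1 (fully open) to 1 (shut), so that 0 is half open. In form: [{"delta_pos": [tx, ty, tz], "dr": [wx, wy, wz], "fingers": fingers}, ...]. A call has exactly 5 rows; each row is the pose to reach, as a shift and turn from the pose commanded when the call began, along the tool's axes at that moment; what a row does not reach only later rows make up. A row lasts 1/8 s, in which the tool goes at most 62.5 mm and 10.7 degrees, less where a joint would pass 70% of its speed; a pose out of reach is approached as far as the arm can. A call with a gripper value outside its range is refused whole. The fingers move at their own pace and stop on an object; "newtons" is the grip in N (left out, the last holds). Time passes only in rows, so rows that repeat a pose let the fingers close, or fill a call up. It gives the time, the measured TCP pose, the force, the opening and the grip force at its end, in the units of the state.
- robot.observe(): the state, without advancing time (a new reading comes with each control period).
- viewer.read_camera(name): name is "scene" or "top" or "wrist"; returns the picture (384x512x3 uint8, red, green, blue); there is no depth.
- viewer.camera_params(name): a dict with "K" (3x3 intrinsics, pixels), "k1" (the pictures are not rectified: a ray, as slopes to the right and down, at radius r is drawn at 1 + k1 r^2 times it, then the intrinsics apply), "T" (4x4, takes a point from camera to world coordinates). Camera axes: x right, y down, z forward; pixel columns grow to the right and rows downward; lengths in m; the calibration is good to about 2 mm. A picture is of the moment at which its call begins: read the wrist's pose just before it. camera_params takes no time and is no camera call; for the wrist camera it gives the pose at the moment of the call.
- robot.hand_in(): hands the job in; it is judged then, once.
The state is a dict: "time": time; "qpos": joint angles; "qvel": joint speeds; "joint_efforts": joint torques, N m; "tool_pos": TCP position; "tool_rot": TCP orientation; "contact_force": force on the tool from outside, world axes, zero at the start; "torque": the same for the moment, N m; "opening": finger opening in m; "grip_force": force on a finger pad.
Only numpy, scipy, OpenCV 4.12 (cv2) and the standard library are available. Lean on these libraries where they do the work, as an engineer would, in place of code of your own. Each camera call takes 0.05 s, during which the arm holds its last target. There are 200 camera calls.

## Working session

There is one attempt and no reset: what is moved stays moved. The work goes in short steps, Python scripts to look and compute and a tool call to move; the robot and the scene stay as the last step left them, time stands still between calls to the robot, and variables do not carry over. Pictures are saved under pics/ and viewed, at most 10 in all, crops included, and the job is handed in when it is done.

Besides the shell and the picture viewer there is one more tool, called after "Call:" as a command line: name --argument value ..., lists and objects as JSON in quotes. step_arm: Moves the arm, as the interface text tells. Its arguments: {"type":"object","properties":{"increments":{"type":"array"},"newtons":{"type":"number"}},"required":["increments"]}

```bash
ls; mkdir -p pics; cat > h.py <<'E'
import numpy as np, cv2
from cell import robot, viewer
def ray(name,uv,P=None):
    P=P or viewer.camera_params(name); K=np.array(P["K"]);k1=P["k1"];T=np.array(P["T"])
    d=np.array([(uv[0]-K[0,2])/K[0,0],(uv[1]-K[1,2])/K[1,1]]); s=d.copy()
    for _ in range(30): s=d/(1+k1*(s@s))
    return T[:3,3],T[:3,:3]@np.array([*s,1])
def at(name,uv,z,P=None):
    o,d=ray(name,uv,P); return (o+d*(z-o[2])/d[2])
def px(name,p,P=None):
    P=P or viewer.camera_params(name); K=np.array(P["K"]);T=np.array(P["T"])
    c=T[:3,:3].T@(np.array(p)-T[:3,3]); s=c[:2]/c[2]; s=s*(1+P["k1"]*(s@s))
    return K[:2,:2]@s+K[:2,2]
E
python3 - <<'E'
from h import *
for n in("top","scene"):
    im=viewer.read_camera(n); cv2.imwrite(f"pics/{n}0.png",im[:,:,::-1])
    big=cv2.resize(im[:,:,::-1],(800,600),interpolation=cv2.INTER_CUBIC); cv2.imwrite(f"pics/{n}0b.png",big)
    P=viewer.camera_params(n); print(n,np.round(P["T"],3).tolist(),P["k1"],P["K"][0])
s=robot.observe(); print(s)
E
```

```text
pics
top [[-0.017, -0.981, 0.195, 0.408], [-1.0, 0.017, -0.004, 0.015], [0.001, -0.196, -0.981, 1.0], [0.0, 0.0, 0.0, 1.0]] -0.0396290348411724 [376.10836753   0.         254.58554074]
scene [[-0.2, 0.588, -0.784, 1.631], [0.98, 0.13, -0.153, 0.219], [0.013, -0.799, -0.602, 0.859], [0.0, 0.0, 0.0, 1.0]] -0.01826841816337268 [446.57227798   0.         252.36830026]
{'time': 0.1, 'qpos': array([ 1.02299540e+00,  3.42645520e-01,  1.52489424e+00, -2.15449289e-05,
        1.27540822e+00, -1.46024017e-01]), 'qvel': array([-0.00097262, -0.00216365, -0.00326335,  0.00198614, -0.0016312 ,
        0.00043924]), 'joint_efforts': array([ 2.63617840e-04, -4.32006347e+01, -2.44692850e+01,  7.16845924e-02,
        5.27422631e-02, -5.83876295e-05]), 'tool_pos': array([0.20511428, 0.4828885 , 0.22612788]), 'tool_rot': array([-3.14024876e+00, -1.76822877e-04,  2.73982191e+00]), 'contact_force': array([-0.0101059 , -0.97340314, -0.0842946 ]), 'torque': array([ 0.04384575, -0.04021188,  0.00673384]), 'grip_force': 0.0, 'opening': 0.09194679303890044}
```

View pics/top0b.png

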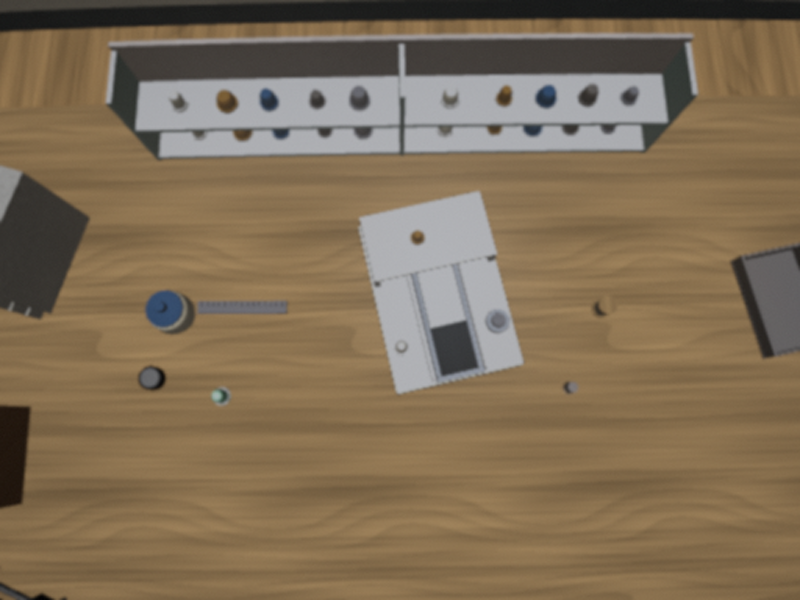

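View pics/scene0b.png

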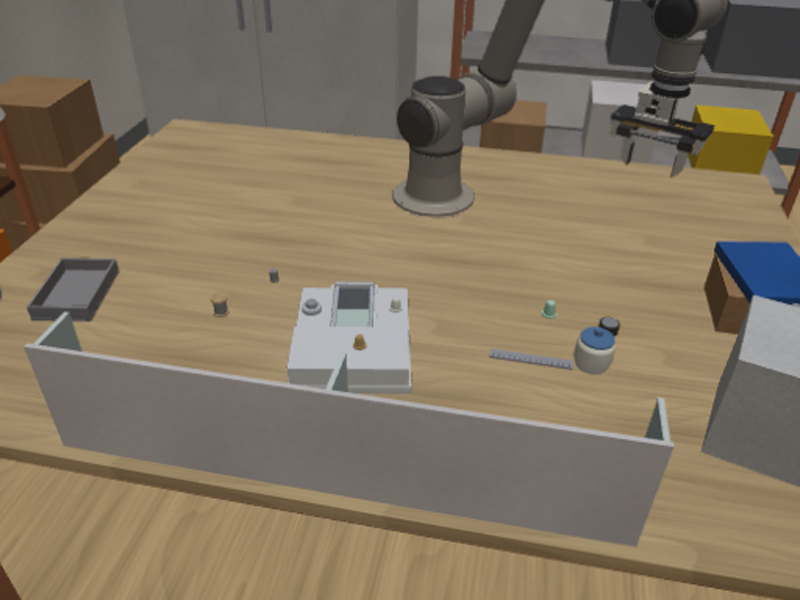

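The top view shows the riser with its front corners at about (398,392) and (522,363) in the 800x600 picture. The button is at (498,321), the titanium thimble at (570,387), right of the riser, with the spool at (603,307). The dark recess of the guide is at (455,348), and the glass is behind it. I'll refine these numbers next.

```bash
python3 - <<'E'
from h import *
im=cv2.imread("pics/top0.png")
c=im[110:265,220:400]; cv2.imwrite("pics/crop.png",cv2.resize(c,None,fx=3.8,fy=3.8,interpolation=cv2.INTER_CUBIC))
# riser: white mask
hsv=cv2.cvtColor(im,cv2.COLOR_BGR2HSV)
m=((hsv[...,1]<45)&(hsv[...,2]>110)).astype(np.uint8); m[:110]=0;m[265:]=0;m[:,:220]=0;m[:,345:]=0
m=cv2.morphologyEx(m,cv2.MORPH_CLOSE,np.ones((5,5)))
cs,_=cv2.findContours(m,0,2); k=max(cs,key=cv2.contourArea)
hull=cv2.convexHull(k); ap=cv2.approxPolyDP(hull,3,True)[:,0]
print(ap.tolist())
for p in ap: print(p, at("top",p+.0,.02).round(4), at("top",p+.0,.062).round(4))
# ti thimble: low saturation near (365,248)
s=im[236:262,352:380]; g=cv2.cvtColor(s,cv2.COLOR_BGR2HSV)[...,1]
mm=(g<70).astype(np.uint8); n,l,st,ce=cv2.connectedComponentsWithStats(mm); print(st.tolist(),(ce+[352,236]).tolist())
i=1+np.argmax(st[1:,4]); print("ti",at("top",ce[i]+[352,236],.0125))
E
```

```text
[[305, 122], [334, 232], [254, 251], [230, 139]]
[305 122] [ 0.8053 -0.1325  0.02  ] [ 0.7882 -0.1262  0.062 ]
[334 232] [ 0.4997 -0.1949  0.02  ] [ 0.4958 -0.1859  0.062 ]
[254 251] [0.4544 0.0147 0.02  ] [0.4524 0.0147 0.062 ]
[230 139] [0.7592 0.0752 0.02  ] [0.7441 0.0726 0.062 ]
[[0, 0, 28, 26, 677], [9, 8, 9, 8, 51]] [[365.52141802067945, 248.56868537666173], [365.2156862745098, 247.58823529411765]]
ti [ 0.45806364 -0.27618343  0.0125    ]
```

View pics/crop.png

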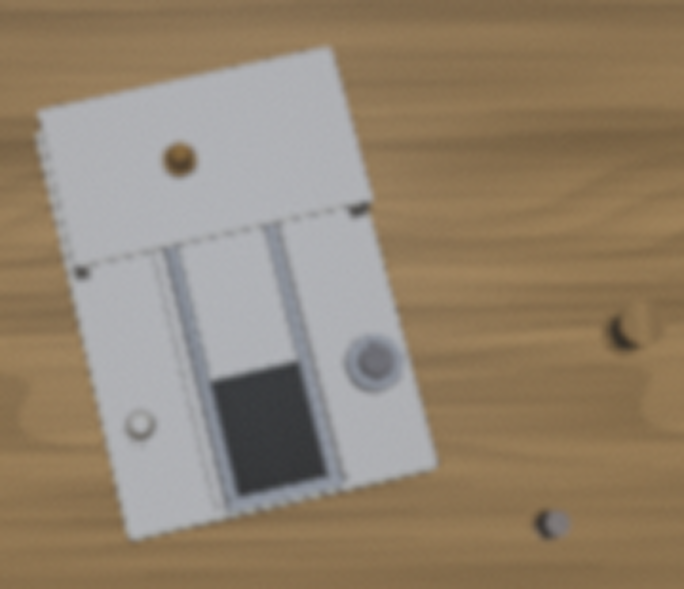

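The crop shows the riser well. The recess corners are at (210,380), (298,362), (327,480) and (235,497), the button's top is at about (375,362), and the titanium thimble at (553,523), with no clutter around it. I'll turn these into poses.

```bash
cat >> h.py <<'E'
YAW=.2137; O=np.array([.6216,-.0585,0])
R=np.array([[np.cos(YAW),-np.sin(YAW),0],[np.sin(YAW),np.cos(YAW),0],[0,0,1]])
def r2w(x,y,z=0): return O+R@[x,y,z]
def w2r(p): return R.T@(np.array(p)-O)
def tool(p): # offset from current TCP in tool axes, cm
    from scipy.spatial.transform import Rotation as Q
    s=robot.observe(); T=Q.from_euler('xyz',s["tool_rot"]).as_matrix()
    return (T.T@(np.array(p)-s["tool_pos"])*100).round(2), s
E
python3 - <<'E'
from h import *
f=lambda u,v,z: at("top",np.array([u,v])/3.8+[220-.4,110-.4],z)
for q in [(210,380),(298,362)]: print("glass front",w2r(f(*q,.032)).round(4))
for q in [(327,480),(235,497)]: print("lip",w2r(f(*q,.034)).round(4))
print("button",w2r(f(375,362,.042)).round(4)); print("china",w2r(f(140,423,.035)).round(4)); print("brass",w2r(f(179,158,.075)).round(4))
print("roof front",w2r(f(170,247,.062)).round(4),w2r(f(280,222,.062)).round(4))
print("ti base", f(553,523,.0125),"spool",f(640,325,.038))
tgt=r2w(-.015,0,.12); print(tgt,tool(tgt)[0], r2w(-.07,-.083))
print(np.degrees(YAW), w2r([.458,-.276,0]))
E
```

```text
glass front [-0.0569  0.0298  0.032 ]
glass front [-0.0586 -0.0321  0.032 ]
lip [-0.1416 -0.0306  0.034 ]
lip [-0.1384  0.0326  0.034 ]
button [-0.072  -0.0816  0.042 ]
china [-0.0751  0.0834  0.035 ]
brass [0.0891 0.0177 0.075 ]
roof front [0.0334 0.0371 0.062 ] [ 0.0333 -0.0398  0.062 ]
ti base [ 0.4589937  -0.27601463  0.0125    ] spool [ 0.5917621  -0.33888445  0.038     ]
[ 0.60694121 -0.06168116  0.12      ] [-58.28 -34.39  10.65] [ 0.5707947  -0.15445739  0.        ]
12.244108081945692 [-0.20600536 -0.17785668  0.        ]
```

Call:
step_arm --increments '[{"delta_pos": [-5.1, -3.0, 0.9], "dr": [0, 0, -7], "fingers": 1}, {"delta_pos": [-10.2, -6.0, 1.8], "dr": [0, 0, -14], "fingers": 1}, {"delta_pos": [-15.3, -9.0, 2.7], "dr": [0, 0, -21], "fingers": 1}, {"delta_pos": [-20.4, -12.0, 3.6], "dr": [0, 0, -28], "fingers": 1}, {"delta_pos": [-25.5, -15.0, 4.5], "dr": [0, 0, -35.2], "fingers": 1}]' --newtons 20

```text
time: 0.72
tool_pos: [0.3821, 0.2438, 0.1814]
tool_rot: [3.141, 0.0, -2.925]
contact_force: [1.4, 0.5, 0.4]
opening: 0.0466
grip_force: 0.0
```

```bash
python3 -c "
from h import *
d,s=tool(r2w(-.015,0,.12)); print(d,s['tool_rot'],s['tool_pos'],s['time'],s['opening'])"
```

```text
[-15.38 -34.67   6.13] [ 3.14147239e+00  8.10652952e-05 -2.92474968e+00] [0.38210276 0.24378189 0.1813729 ] 0.725 0.04655629528324241
```

Call:
step_arm --increments '[{"delta_pos": [-2.4, -5.3, 1.0], "dr": [0, 0, 0], "fingers": 1}, {"delta_pos": [-4.8, -10.6, 2.0], "dr": [0, 0, 0], "fingers": 1}, {"delta_pos": [-7.2, -15.9, 3.0], "dr": [0, 0, 0], "fingers": 1}, {"delta_pos": [-9.6, -21.2, 4.0], "dr": [0, 0, 0], "fingers": 1}, {"delta_pos": [-12.0, -26.5, 5.0], "dr": [0, 0, 0], "fingers": 1}]'

```text
time: 1.35
tool_pos: [0.5553, 0.01, 0.1311]
tool_rot: [3.141, -0.0, -2.929]
contact_force: [1.3, -0.2, 1.0]
opening: 0.0005
grip_force: 0.0
```

```bash
python3 -c "
from h import *
d,s=tool(r2w(-.015,0,.06)); print(d,s['tool_rot'],s['tool_pos'],s['time'],s['opening'])"
```

```text
[-3.54 -8.1   7.1 ] [ 3.14119688e+00 -4.03057351e-04 -2.92926780e+00] [0.55528023 0.01001911 0.13107285] 1.35 0.0004689540185981077
```

Call:
step_arm --increments '[{"delta_pos": [-1.8, -4.0, 2.5], "dr": [0, 0, 0], "fingers": 1}, {"delta_pos": [-3.5, -8.1, 5.0], "dr": [0, 0, 0], "fingers": 1}, {"delta_pos": [-3.5, -8.1, 7.5], "dr": [0, 0, 0], "fingers": 1}, {"delta_pos": [-3.5, -8.1, 8.5], "dr": [0, 0, 0], "fingers": 1}, {"delta_pos": [-3.5, -8.1, 8.5], "dr": [0, 0, 0], "fingers": 1}]'

```text
time: 1.98
tool_pos: [0.6052, -0.0595, 0.0462]
tool_rot: [3.141, -0.001, -2.929]
contact_force: [0.3, -0.2, 0.5]
opening: 0.0005
grip_force: 0.0
```

```bash
python3 -c "
from h import *
im=viewer.read_camera('wrist'); cv2.imwrite('pics/w0.png',im[:,:,::-1])
s=robot.observe(); print(w2r(s['tool_pos']).round(4),s['contact_force'].round(2),s['time'])"
```

```text
[-0.0156  0.0023  0.0472] [-1.08 -0.08  0.17] 2.025
```

View pics/w0.png

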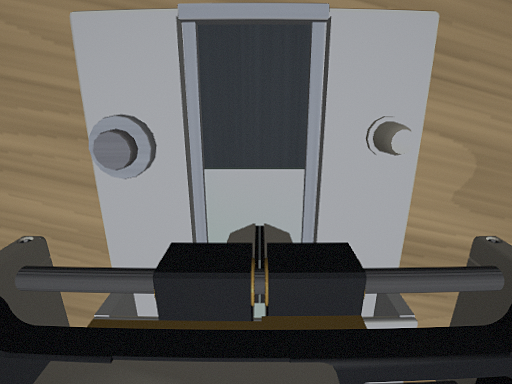

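The wrist view shows the shut fingertips at (260,235) centred over the glass, whose front edge is at row 168. The button is at (120,148) and the china thimble at (390,138). Next I feel down for the glass.

Call:
step_arm --increments '[{"delta_pos": [0, 0, 0.4], "dr": [0, 0, 0], "fingers": 1}, {"delta_pos": [0, 0, 0.5], "dr": [0, 0, 0], "fingers": 1}, {"delta_pos": [0, 0, 0.6], "dr": [0, 0, 0], "fingers": 1}, {"delta_pos": [0, 0, 0.65], "dr": [0, 0, 0], "fingers": 1}, {"delta_pos": [0, 0, 0.7], "dr": [0, 0, 0], "fingers": 1}]'

```text
time: 2.65
tool_pos: [0.6059, -0.0601, 0.0397]
tool_rot: [3.142, 0.0, -2.929]
contact_force: [-0.5, 0.6, 0.5]
opening: 0.0005
grip_force: 0.0
```

Call:
step_arm --increments '[{"delta_pos": [0, 0, 0.05], "dr": [0, 0, 0], "fingers": 1}, {"delta_pos": [0, 0, 0.1], "dr": [0, 0, 0], "fingers": 1}, {"delta_pos": [0, 0, 0.15], "dr": [0, 0, 0], "fingers": 1}, {"delta_pos": [0, 0, 0.2], "dr": [0, 0, 0], "fingers": 1}, {"delta_pos": [0, 0, 0.2], "dr": [0, 0, 0], "fingers": 1}]'

```text
time: 3.28
tool_pos: [0.6058, -0.0601, 0.0376]
tool_rot: [3.141, -0.0, -2.929]
contact_force: [0.6, -0.3, -0.3]
opening: 0.0003
grip_force: 0.0
```

Call:
step_arm --increments '[{"delta_pos": [0, 0, 0.05], "dr": [0, 0, 0], "fingers": 1}, {"delta_pos": [0, 0, 0.1], "dr": [0, 0, 0], "fingers": 1}, {"delta_pos": [0, 0, 0.15], "dr": [0, 0, 0], "fingers": 1}, {"delta_pos": [0, 0, 0.2], "dr": [0, 0, 0], "fingers": 1}, {"delta_pos": [0, 0, 0.2], "dr": [0, 0, 0], "fingers": 1}]'

```text
time: 3.9
tool_pos: [0.6058, -0.0601, 0.0357]
tool_rot: [3.141, -0.0, -2.929]
contact_force: [0.2, 0.4, -0.0]
opening: 0.0003
grip_force: 0.0
```

Call:
step_arm --increments '[{"delta_pos": [0, 0, 0.05], "dr": [0, 0, 0], "fingers": 1}, {"delta_pos": [0, 0, 0.1], "dr": [0, 0, 0], "fingers": 1}, {"delta_pos": [0, 0, 0.1], "dr": [0, 0, 0], "fingers": 1}, {"delta_pos": [0, 0, 0.1], "dr": [0, 0, 0], "fingers": 1}, {"delta_pos": [0, 0, 0.1], "dr": [0, 0, 0], "fingers": 1}]'

```text
time: 4.53
tool_pos: [0.6059, -0.0601, 0.0348]
tool_rot: [3.142, 0.0, -2.929]
contact_force: [0.2, 0.4, 0.1]
opening: 0.0003
grip_force: 0.0
```

Call:
step_arm --increments '[{"delta_pos": [0, 0, 0.05], "dr": [0, 0, 0], "fingers": 1}, {"delta_pos": [0, 0, 0.1], "dr": [0, 0, 0], "fingers": 1}, {"delta_pos": [0, 0, 0.1], "dr": [0, 0, 0], "fingers": 1}, {"delta_pos": [0, 0, 0.1], "dr": [0, 0, 0], "fingers": 1}, {"delta_pos": [0, 0, 0.1], "dr": [0, 0, 0], "fingers": 1}]'

```text
time: 5.15
tool_pos: [0.6059, -0.0601, 0.034]
tool_rot: [-3.142, 0.0, -2.929]
contact_force: [-1.1, 0.7, 4.8]
opening: 0.0003
grip_force: 2.1
```

Call:
step_arm --increments '[{"delta_pos": [0, 0, 0.02], "dr": [0, 0, 0], "fingers": 1}, {"delta_pos": [0, 0, 0.03], "dr": [0, 0, 0], "fingers": 1}, {"delta_pos": [0, 0, 0.03], "dr": [0, 0, 0], "fingers": 1}, {"delta_pos": [0, 0, 0.03], "dr": [0, 0, 0], "fingers": 1}, {"delta_pos": [0, 0, 0.03], "dr": [0, 0, 0], "fingers": 1}]'

```text
time: 5.78
tool_pos: [0.6059, -0.0601, 0.0339]
tool_rot: [-3.141, 0.0, -2.929]
contact_force: [-2.8, -0.9, 6.2]
opening: 0.0008
grip_force: 3.2
```

Call:
step_arm --increments '[{"delta_pos": [0, 0, 0.02], "dr": [0, 0, 0], "fingers": 1}, {"delta_pos": [0, 0, 0.04], "dr": [0, 0, 0], "fingers": 1}, {"delta_pos": [0, 0, 0.06], "dr": [0, 0, 0], "fingers": 1}, {"delta_pos": [0, 0, 0.07], "dr": [0, 0, 0], "fingers": 1}, {"delta_pos": [0, 0, 0.07], "dr": [0, 0, 0], "fingers": 1}]'

```text
time: 6.4
tool_pos: [0.6061, -0.06, 0.0338]
tool_rot: [-3.141, 0.001, -2.929]
contact_force: [-3.3, 0.8, 9.5]
opening: 0.0004
grip_force: 5.1
```

Call:
step_arm --increments '[{"delta_pos": [0.2, 0, 0.04], "dr": [0, 0, 0], "fingers": 1}, {"delta_pos": [0.6, 0, 0.05], "dr": [0, 0, 0], "fingers": 1}, {"delta_pos": [1.0, 0, 0.06], "dr": [0, 0, 0], "fingers": 1}, {"delta_pos": [1.4, 0, 0.07], "dr": [0, 0, 0], "fingers": 1}, {"delta_pos": [1.6, 0, 0.08], "dr": [0, 0, 0], "fingers": 1}]'

```text
time: 7.02
tool_pos: [0.592, -0.0631, 0.0335]
tool_rot: [-3.141, 0.005, -2.929]
contact_force: [1.9, 3.2, 9.4]
opening: 0.0001
grip_force: 4.6
```

```bash
cat > gl.py <<'E'
from h import *
P=viewer.camera_params('wrist'); im=viewer.read_camera('wrist'); s=robot.observe()
g=cv2.cvtColor(im,cv2.COLOR_RGB2GRAY).astype(float)
# sample along the guide centreline (and sides) for the dark->light glass edge
for y in (-.02,.02):
    xs=np.arange(-.137,.0,.0005); v=[]
    for x in xs:
        u=px('wrist',r2w(x,y,.032),P); i=u.round().astype(int)
        v.append(g[i[1],i[0]] if 0<=i[0]<512 and 0<=i[1]<384 else np.nan)
    v=np.array(v); d=v[6:]-v[:-6]; k=np.nanargmax(d); print(y,'edge x',xs[k+3].round(4),'step',d[k], 'slide',-.053-xs[k+3])
print('tcp riser',w2r(s['tool_pos']).round(4),s['contact_force'].round(1))
E
python3 gl.py
```

```text
-0.02 edge x -0.072 step 120.0 slide 0.018999999999999954
0.02 edge x -0.072 step 116.0 slide 0.018999999999999954
tcp riser [-0.0301  0.0017  0.0334] [1.4 3.  9.7]
```

Call:
step_arm --increments '[{"delta_pos": [0.5, 0, 0.04], "dr": [0, 0, 0], "fingers": 1}, {"delta_pos": [1.0, 0, 0.06], "dr": [0, 0, 0], "fingers": 1}, {"delta_pos": [1.5, 0, 0.07], "dr": [0, 0, 0], "fingers": 1}, {"delta_pos": [2.0, 0, 0.085], "dr": [0, 0, 0], "fingers": 1}, {"delta_pos": [2.4, 0, 0.1], "dr": [0, 0, 0], "fingers": 1}]'

```text
time: 7.7
tool_pos: [0.5689, -0.0681, 0.0329]
tool_rot: [-3.14, 0.006, -2.929]
contact_force: [0.4, 4.0, 12.7]
opening: 0.0003
grip_force: 6.2
```

```bash
python3 gl.py
```

```text
-0.02 edge x -0.096 step 110.0 slide 0.042999999999999976
0.02 edge x -0.096 step 114.0 slide 0.042999999999999976
tcp riser [-0.054   0.0018  0.0328] [ 0.   2.9 13.2]
```

Call:
step_arm --increments '[{"delta_pos": [0.5, 0, 0.0], "dr": [0, 0, 0], "fingers": 1}, {"delta_pos": [1.0, 0, 0.01], "dr": [0, 0, 0], "fingers": 1}, {"delta_pos": [1.5, 0, 0.02], "dr": [0, 0, 0], "fingers": 1}, {"delta_pos": [2.0, 0, 0.035], "dr": [0, 0, 0], "fingers": 1}, {"delta_pos": [2.5, 0, 0.05], "dr": [0, 0, 0], "fingers": 1}]'

```text
time: 8.38
tool_pos: [0.5444, -0.0734, 0.0322]
tool_rot: [-3.14, 0.005, -2.929]
contact_force: [1.5, 4.7, 13.3]
opening: 0.0005
grip_force: 6.4
```

```bash
python3 gl.py
```

```text
-0.02 edge x -0.1215 step 113.0 slide 0.0685
0.02 edge x -0.1215 step 108.0 slide 0.0685
tcp riser [-0.0792  0.0018  0.0322] [-0.6  4.  13. ]
```

Call:
step_arm --increments '[{"delta_pos": [0.5, 0, -0.02], "dr": [0, 0, 0], "fingers": 1}, {"delta_pos": [1.0, 0, -0.01], "dr": [0, 0, 0], "fingers": 1}, {"delta_pos": [1.4, 0, 0.0], "dr": [0, 0, 0], "fingers": 1}, {"delta_pos": [1.7, 0, 0.01], "dr": [0, 0, 0], "fingers": 1}, {"delta_pos": [1.9, 0, 0.02], "dr": [0, 0, 0], "fingers": 1}]'

```text
time: 9.05
tool_pos: [0.5261, -0.0775, 0.0319]
tool_rot: [-3.14, 0.006, -2.929]
contact_force: [5.3, 4.3, 9.5]
opening: 0.0005
grip_force: 4.5
```

```bash
python3 gl.py
```

```text
-0.02 edge x -0.0725 step 25.0 slide 0.019499999999999955
0.02 edge x -0.0745 step 26.0 slide 0.021499999999999957
tcp riser [-0.0974  0.0016  0.0318] [ 1.9  3.9 11.2]
```

Call:
step_arm --increments '[{"delta_pos": [0.2, 0, 0.0], "dr": [0, 0, 0], "fingers": 1}, {"delta_pos": [0.4, 0, 0.0], "dr": [0, 0, 0], "fingers": 1}, {"delta_pos": [0.6, 0, 0.0], "dr": [0, 0, 0], "fingers": 1}, {"delta_pos": [0.6, 0, 0.0], "dr": [0, 0, 0], "fingers": 1}, {"delta_pos": [0.6, 0, 0.0], "dr": [0, 0, 0], "fingers": 1}]'

```text
time: 9.72
tool_pos: [0.5209, -0.0795, 0.0317]
tool_rot: [-3.139, 0.007, -2.929]
contact_force: [3.5, 1.6, 7.8]
opening: 0.0009
grip_force: 4.0
```

```bash
python3 gl.py; python3 -c "
from h import *
cv2.imwrite('pics/w1.png',viewer.read_camera('wrist')[:,:,::-1])"
```

```text
-0.02 edge x -0.0055 step 34.0 slide -0.047500000000000105
0.02 edge x -0.0025 step 33.0 slide -0.05050000000000011
tcp riser [-0.1028  0.0008  0.0318] [4.  1.7 7.6]
```

View pics/w1.png

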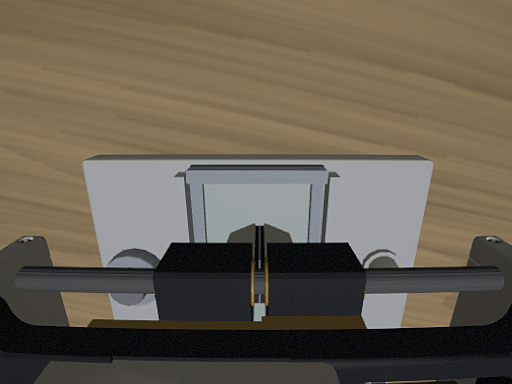

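Glass fills the guide right up to the lip (row about 183), so the slide is home. I'll lift and move to the thimble.

Call:
step_arm --increments '[{"delta_pos": [0, 0, -1.5], "dr": [0, 0, 0], "fingers": 1}, {"delta_pos": [0, 0, -5], "dr": [0, 0, 0], "fingers": 1}, {"delta_pos": [0, 0, -9], "dr": [0, 0, 0], "fingers": 0.5}, {"delta_pos": [0, 0, -9], "dr": [0, 0, 0], "fingers": 0}, {"delta_pos": [0, 0, -9], "dr": [0, 0, 0], "fingers": 0}]'

```text
time: 10.45
tool_pos: [0.5172, -0.0789, 0.1199]
tool_rot: [3.141, -0.001, -2.929]
contact_force: [0.1, -0.7, 0.6]
opening: 0.0258
grip_force: 0.0
```

```bash
python3 -c "
from h import *
print(tool([.4585,-.2761,.1])[0]); s=robot.observe();print(s['tool_pos'],s['contact_force'])"
```

```text
[  9.9  -18.04   1.99]
[ 0.51718608 -0.07888453  0.11986359] [ 0.13287179 -0.74779802  0.57718222]
```

Call:
step_arm --increments '[{"delta_pos": [1.4, -4.5, 0.5], "dr": [0, 0, 0], "fingers": 0}, {"delta_pos": [2.8, -9, 1], "dr": [0, 0, 0], "fingers": 0}, {"delta_pos": [4.2, -13.5, 1.5], "dr": [0, 0, 0], "fingers": 0}, {"delta_pos": [5.5, -18, 2], "dr": [0, 0, 0], "fingers": 0}, {"delta_pos": [5.5, -18, 2], "dr": [0, 0, 0], "fingers": 0}]'

```text
time: 11.08
tool_pos: [0.5006, -0.269, 0.0981]
tool_rot: [3.14, -0.002, -2.933]
contact_force: [-0.6, 0.9, -0.1]
opening: 0.046
grip_force: 0.0
```

```bash
python3 -c "
from h import *
P=viewer.camera_params('wrist'); im=viewer.read_camera('wrist')[:,:,::-1].copy()
print('pred top',px('wrist',[.4585,-.2761,.025],P), tool([.4585,-.2761,.1])[0])
cv2.imwrite('pics/w2.png',im); np.save('w2P.npy',P,allow_pickle=True)"
```

```text
pred top [261.74647074 150.02702928] [ 4.32  0.   -0.15]
```

View pics/w2.png

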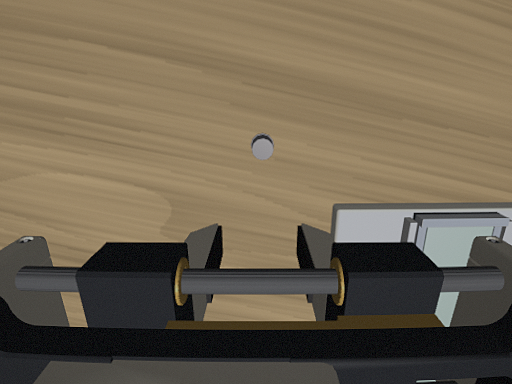

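The thimble's flat top is at (262,148), as predicted to within 2 px and midway between the fingers. I'll go over it and down.

Call:
step_arm --increments '[{"delta_pos": [2.2, 0, 2], "dr": [0, 0, 0], "fingers": 0}, {"delta_pos": [4.35, 0, 5], "dr": [0, 0, 0], "fingers": 0}, {"delta_pos": [4.35, 0, 7], "dr": [0, 0, 0], "fingers": 0}, {"delta_pos": [4.35, 0, 8], "dr": [0, 0, 0], "fingers": 0}, {"delta_pos": [4.35, 0, 8], "dr": [0, 0, 0], "fingers": 0}]'

```text
time: 11.75
tool_pos: [0.4595, -0.2747, 0.0197]
tool_rot: [3.14, -0.001, -2.928]
contact_force: [-0.7, 0.5, 0.5]
opening: 0.0459
grip_force: 0.0
```

```bash
python3 -c "
from h import *
P=np.load('w2P.npy',allow_pickle=True).item(); p=at('wrist',[262,148],.025,P)
print(p); d,s=tool([p[0],p[1],.0048]); print(d,s['tool_pos'])"
```

```text
[ 0.45683131 -0.2762481   0.025     ]
[ 0.3  -0.1   1.49] [ 0.45953407 -0.27468504  0.01966718]
```

Call:
step_arm --increments '[{"delta_pos": [0.2, -0.1, 0.7], "dr": [0, 0, 0], "fingers": 0}, {"delta_pos": [0.2, -0.1, 1.45], "dr": [0, 0, 0], "fingers": 0}, {"delta_pos": [0.2, -0.1, 1.5], "dr": [0, 0, 0], "fingers": 0.3}, {"delta_pos": [0.2, -0.1, 1.5], "dr": [0, 0, 0], "fingers": 0.7}, {"delta_pos": [0.2, -0.1, 1.5], "dr": [0, 0, 0], "fingers": 0.8}]' --newtons 12

```text
time: 12.38
tool_pos: [0.458, -0.2773, 0.0054]
tool_rot: [-3.141, 0.0, -2.929]
contact_force: [0.3, 1.2, 0.0]
opening: 0.0207
grip_force: 0.0
```

Call:
step_arm --increments '[{"delta_pos": [0, 0, 0], "dr": [0, 0, 0], "fingers": 1}, {"delta_pos": [0, 0, 0], "dr": [0, 0, 0], "fingers": 1}, {"delta_pos": [0, 0, 0], "dr": [0, 0, 0], "fingers": 1}, {"delta_pos": [0, 0, 0], "dr": [0, 0, 0], "fingers": 1}, {"delta_pos": [0, 0, 0], "dr": [0, 0, 0], "fingers": 1}]'

```text
time: 13.0
tool_pos: [0.4579, -0.2773, 0.0054]
tool_rot: [-3.141, 0.0, -2.929]
contact_force: [0.0, -0.3, 3.3]
opening: 0.0173
grip_force: 12.0
```

Call:
step_arm --increments '[{"delta_pos": [0, 0, -1], "dr": [0, 0, 0], "fingers": 1}, {"delta_pos": [0, 0, -3], "dr": [0, 0, 0], "fingers": 1}, {"delta_pos": [0, 0, -6], "dr": [0, 0, 0], "fingers": 1}, {"delta_pos": [0, 0, -10], "dr": [0, 0, 0], "fingers": 1}, {"delta_pos": [0, 0, -10], "dr": [0, 0, 0], "fingers": 1}]'

```text
time: 13.62
tool_pos: [0.4593, -0.2784, 0.1085]
tool_rot: [-3.137, 0.004, -2.929]
contact_force: [0.4, -0.5, -0.8]
opening: 0.0173
grip_force: 12.0
```

```bash
python3 -c "
from h import *
d,s=tool(r2w(-.055,0,.08)); print(d,s['tool_pos'])
im=viewer.read_camera('wrist')[:,:,::-1]; cv2.imwrite('pics/w3.png',cv2.resize(im[180:330,130:390],None,fx=3,fy=3))"
```

```text
[-14.99  18.07   2.82] [ 0.459333   -0.27835112  0.10854165]
```

View pics/w3.png

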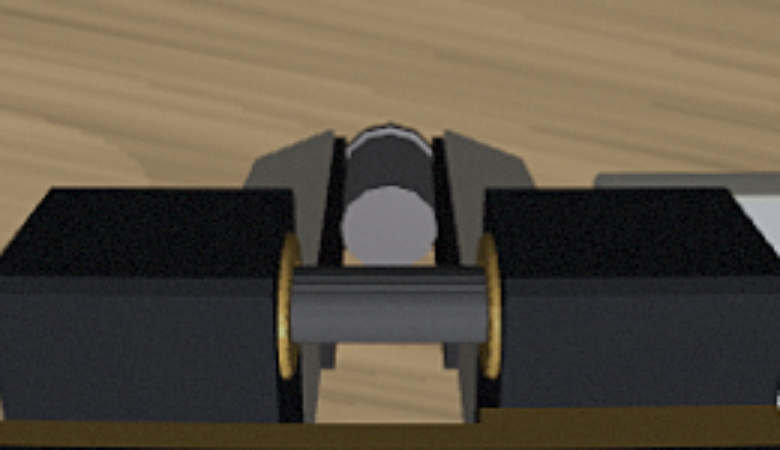

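The thimble is held upright between the pads, with its top at about (390,225) in the crop. I'll carry it over the glass.

Call:
step_arm --increments '[{"delta_pos": [-3.5, 4.2, 0], "dr": [0, 0, 0], "fingers": 1}, {"delta_pos": [-7, 8.4, 0], "dr": [0, 0, 0], "fingers": 1}, {"delta_pos": [-10.5, 12.6, 0.5], "dr": [0, 0, 0], "fingers": 1}, {"delta_pos": [-13.5, 16.3, 1.5], "dr": [0, 0, 0], "fingers": 1}, {"delta_pos": [-15, 18.1, 2.8], "dr": [0, 0, 0], "fingers": 1}]'

```text
time: 14.3
tool_pos: [0.5663, -0.066, 0.0758]
tool_rot: [3.14, -0.001, -2.927]
contact_force: [0.1, 0.2, 0.2]
opening: 0.0173
grip_force: 12.0
```

Call:
step_arm --increments '[{"delta_pos": [0, 0, 1.0], "dr": [0, 0, 0], "fingers": 1}, {"delta_pos": [0, 0, 2.0], "dr": [0, 0, 0], "fingers": 1}, {"delta_pos": [0, 0, 2.8], "dr": [0, 0, 0], "fingers": 1}, {"delta_pos": [0, 0, 3.0], "dr": [0, 0, 0], "fingers": 1}, {"delta_pos": [0, 0, 3.0], "dr": [0, 0, 0], "fingers": 1}]'

```text
time: 14.92
tool_pos: [0.5662, -0.0692, 0.0473]
tool_rot: [-3.142, 0.0, -2.93]
contact_force: [-0.7, -0.0, 0.5]
opening: 0.0174
grip_force: 12.0
```

```bash
python3 -c "
from h import *
d,s=tool(r2w(-.055,0,.0385)); print(d,w2r(s['tool_pos']),s['contact_force'],s['tool_rot'])"
```

```text
[-0.14 -0.13  0.88] [-0.056387    0.00133154  0.04729979] [-0.67808202 -0.03230429  0.49218829] [-3.14156776e+00  1.58714821e-04 -2.92980825e+00]
```

Call:
step_arm --increments '[{"delta_pos": [0, 0, 0.5], "dr": [0, 0, 0], "fingers": 1}, {"delta_pos": [0, 0, 0.7], "dr": [0, 0, 0], "fingers": 1}, {"delta_pos": [0, 0, 0.8], "dr": [0, 0, 0], "fingers": 1}, {"delta_pos": [0, 0, 0.85], "dr": [0, 0, 0], "fingers": 1}, {"delta_pos": [0, 0, 0.85], "dr": [0, 0, 0], "fingers": 1}]'

```text
time: 15.55
tool_pos: [0.5663, -0.0686, 0.0388]
tool_rot: [-3.142, 0.0, -2.929]
contact_force: [-0.0, -0.5, -0.3]
opening: 0.0175
grip_force: 12.0
```

Call:
step_arm --increments '[{"delta_pos": [0, 0, 0.03], "dr": [0, 0, 0], "fingers": 1}, {"delta_pos": [0, 0, 0.06], "dr": [0, 0, 0], "fingers": 1}, {"delta_pos": [0, 0, 0.08], "dr": [0, 0, 0], "fingers": 1}, {"delta_pos": [0, 0, 0.08], "dr": [0, 0, 0], "fingers": 1}, {"delta_pos": [0, 0, 0.08], "dr": [0, 0, 0], "fingers": 1}]'

```text
time: 16.18
tool_pos: [0.5663, -0.0686, 0.0381]
tool_rot: [-3.142, 0.0, -2.929]
contact_force: [-1.1, -0.5, 2.6]
opening: 0.0176
grip_force: 12.0
```

Call:
step_arm --increments '[{"delta_pos": [0, 0, 0], "dr": [0, 0, 0], "fingers": 0.6}, {"delta_pos": [0, 0, 0], "dr": [0, 0, 0], "fingers": 0.45}, {"delta_pos": [0, 0, 0], "dr": [0, 0, 0], "fingers": 0.3}, {"delta_pos": [0, 0, 0], "dr": [0, 0, 0], "fingers": 0.15}, {"delta_pos": [0, 0, 0], "dr": [0, 0, 0], "fingers": 0.1}]'

```text
time: 16.8
tool_pos: [0.5662, -0.0686, 0.0379]
tool_rot: [3.141, 0.0, -2.929]
contact_force: [-0.2, -0.7, 0.0]
opening: 0.0407
grip_force: 0.0
```

Call:
step_arm --increments '[{"delta_pos": [0, 0, 0], "dr": [0, 0, 0], "fingers": 0.1}, {"delta_pos": [0, 0, -1], "dr": [0, 0, 0], "fingers": 0.1}, {"delta_pos": [0, 0, -3], "dr": [0, 0, 0], "fingers": 0.1}, {"delta_pos": [0, 0, -6], "dr": [0, 0, 0], "fingers": 0.1}, {"delta_pos": [0, 0, -8], "dr": [0, 0, 0], "fingers": 0.1}]'

```text
time: 17.42
tool_pos: [0.5668, -0.0687, 0.1201]
tool_rot: [-3.141, 0.002, -2.929]
contact_force: [0.3, 0.1, -0.9]
opening: 0.0413
grip_force: 0.0
```

```bash
python3 -c "
from h import *
d,s=tool(r2w(-.071,-.0825,.06)); print(d,w2r(s['tool_pos']),s['opening'])
im=viewer.read_camera('wrist')[:,:,::-1]; cv2.imwrite('pics/w4.png',im)"
```

```text
[ 1.53 -8.41  6.01] [-0.05572413  0.00164097  0.12005107] 0.04132980761947715
```

View pics/w4.png

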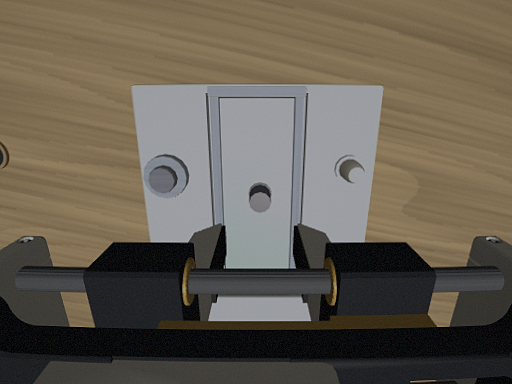

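The thimble stands upright on the glass at (260,198), clear of the fingers, and the slide is home. The button's top is at (161,180). Next I go over the button with the fingers shut.

Call:
step_arm --increments '[{"delta_pos": [0.8, -4, 0], "dr": [0, 0, 0], "fingers": 1}, {"delta_pos": [1.5, -8.4, 0], "dr": [0, 0, 0], "fingers": 1}, {"delta_pos": [1.5, -8.4, 2], "dr": [0, 0, 0], "fingers": 1}, {"delta_pos": [1.5, -8.4, 5], "dr": [0, 0, 0], "fingers": 1}, {"delta_pos": [1.5, -8.4, 6], "dr": [0, 0, 0], "fingers": 1}]'

```text
time: 18.1
tool_pos: [0.5682, -0.1536, 0.0563]
tool_rot: [3.14, -0.003, -2.929]
contact_force: [-0.4, 0.9, 0.5]
opening: 0.0009
grip_force: 0.0
```

Call:
step_arm --increments '[{"delta_pos": [0, 0, 0.5], "dr": [0, 0, 0], "fingers": 1}, {"delta_pos": [0, 0, 1.0], "dr": [0, 0, 0], "fingers": 1}, {"delta_pos": [0, 0, 1.4], "dr": [0, 0, 0], "fingers": 1}, {"delta_pos": [0, 0, 1.6], "dr": [0, 0, 0], "fingers": 1}, {"delta_pos": [0, 0, 1.6], "dr": [0, 0, 0], "fingers": 1}]'

```text
time: 18.73
tool_pos: [0.5695, -0.1539, 0.0421]
tool_rot: [-3.141, 0.0, -2.929]
contact_force: [-0.1, 0.1, 1.3]
opening: 0.0006
grip_force: 0.5
```

```bash
python3 -c "
from h import *
s=robot.observe(); print(w2r(s['tool_pos']),s['opening'],s['contact_force'],s['time'])"
```

```text
[-0.07117825 -0.08214878  0.04214326] 0.0005535754663586357 [-0.10715507  0.14354817  1.30704975] 18.725
```

Call:
step_arm --increments '[{"delta_pos": [0, 0, 0.3], "dr": [0, 0, 0], "fingers": 1}, {"delta_pos": [0, 0, 0.5], "dr": [0, 0, 0], "fingers": 1}, {"delta_pos": [0, 0, 0.7], "dr": [0, 0, 0], "fingers": 1}, {"delta_pos": [0, 0, 0.8], "dr": [0, 0, 0], "fingers": 1}, {"delta_pos": [0, 0, 0.8], "dr": [0, 0, 0], "fingers": 1}]'

```text
time: 19.35
tool_pos: [0.5697, -0.1539, 0.036]
tool_rot: [-3.141, 0.001, -2.929]
contact_force: [-5.4, 1.9, 17.4]
opening: 0.0005
grip_force: 8.6
```

Fully down: 6 mm of travel, and it is bottomed out. I'll lift off.

Call:
step_arm --increments '[{"delta_pos": [0, 0, -0.5], "dr": [0, 0, 0], "fingers": 1}, {"delta_pos": [0, 0, -1.5], "dr": [0, 0, 0], "fingers": 1}, {"delta_pos": [0, 0, -4], "dr": [0, 0, 0], "fingers": 1}, {"delta_pos": [0, 0, -8], "dr": [0, 0, 0], "fingers": 1}, {"delta_pos": [0, 0, -12], "dr": [0, 0, 0], "fingers": 1}]'

```text
time: 19.98
tool_pos: [0.5689, -0.1538, 0.1548]
tool_rot: [3.141, -0.001, -2.929]
contact_force: [0.6, -0.3, -0.6]
opening: 0.0003
grip_force: 0.0
```

Call:
step_arm --increments '[{"delta_pos": [0, 0, 0], "dr": [0, 0, 0], "fingers": 1}, {"delta_pos": [0, 0, 0], "dr": [0, 0, 0], "fingers": 1}, {"delta_pos": [0, 0, 0], "dr": [0, 0, 0], "fingers": 1}, {"delta_pos": [0, 0, 0], "dr": [0, 0, 0], "fingers": 1}, {"delta_pos": [0, 0, 0], "dr": [0, 0, 0], "fingers": 1}]'

```text
time: 20.6
tool_pos: [0.5691, -0.1538, 0.1533]
tool_rot: [3.141, -0.001, -2.929]
contact_force: [0.5, -0.0, -0.4]
opening: 0.0002
grip_force: 0.0
```

```bash
python3 -c "
from h import *
im=viewer.read_camera('wrist')[:,:,::-1]; cv2.imwrite('pics/w5.png',im)"
```

```text
(no output)
```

View pics/w5.png

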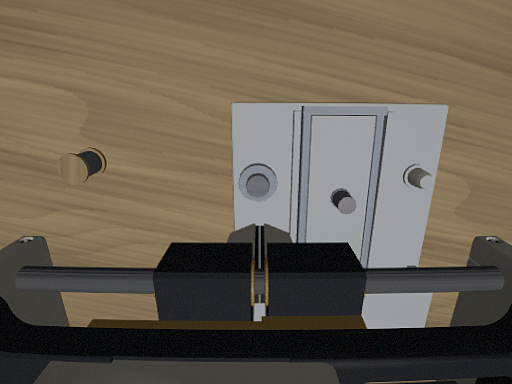

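The thimble stands on the glass at (345,203), the slide is at the lip, and the button at (258,184) is up again.

```bash
python3 -c "
from h import *
print(robot.hand_in())"
```

```text
the job is handed in; nothing more can be done
None
```

The job is handed in, with no verdict returned: the slide is home, the titanium thimble stands upright on the glass in front of the roof, and the button was pushed fully down once and is up again (pressing force on the glass read 13.3 N at most).

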